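# Sort the stoppered specimen tubes into their colour trays

## Robot

A 6-joint arm with a two-finger parallel gripper is mounted at the origin on the work surface. World frame = base frame: x ahead of the robot, y to its left, z up, the work surface at z = 0. Lengths are in m, angles in rad, forces in N, time in s.
With the tool pointing down it reaches from about 0.275 to 0.75 m from the base axis. Payload 10.2 kg.
Tool frame: the origin (TCP) lies midway between the tips of the shut fingers; the grasp point (between the pads) lies 19 mm behind it (env.hold_point_z is the distance from the TCP to the grasp point, in m); x points along the fingers, z is the direction in which the jaws open and shut, and the axes are right-handed (so a half turn about x gives the same grasp; the last joint's range is limited). The gripper opens to 85 mm and grips with 20 to 120 N. Pads are 22 mm wide; open, the fingers measure 114 mm over their backs; the gripper's body (76 mm by 85 mm) begins 54 mm behind the grasp point. The pads swing forward as they close: fully open they stand 13 mm farther back than shut.
Start: joints at [-1.534, 0.313, 1.498, -0, 1.331, -0.223], TCP at [0.135, -0.507, 0.231] pointing down, gripper open.
Joint ranges: [-2.94, 2.94], [-0.97, 2.17], [0.19, 2.56], [-1.23, 4.37], [0.02, 3.11], [-2.88, 2.88]. Speed limits (rad/s): [2.39, 2.39, 3.01, 3.14, 3.14, 3.14].

## Interface

Orientations are given as a unit quaternion [x, y, z, w].
In Python, from bench import env, kinematics, monitor, eyes, job gives the robot as it stands. The module is installed in compiled form; this text tells all that it offers. Calls block until the motion is done:
- env.reach(position, orientation): joint-space move of the TCP to a pose.
- env.movel(position, velocity=0.15, frame=None, guard=None): straight line of the TCP; frame=None keeps the orientation; velocity is the mean speed in m/s. With guard (N) it stops when the force on the tool has changed by that much, and returns True; else False.
- env.set_joints(angles): joint-space move.
- env.release() and env.close_gripper(effort=None): open the fingers fully, or close them until they stop; effort is the grip in N (None keeps the last).
- env.hold(seconds).
- kinematics.ik(position, orientation): joint angles nearest the present ones, or None.
- monitor.sense(): the state.
- eyes.grab_frame(name): name is "side" or "top"; returns a dict with "frame" (480x640x3 uint8, red, green, blue), "mtx" (3x3 intrinsics, pixels), "view" (4x4, takes a point from world to camera coordinates). Camera axes: x right, y down, z forward; pixel columns grow to the right and rows downward; lengths in m; the calibration is good to about 2 mm. A picture is of the moment at which its call begins. There is no depth.
A pose or a line that the arm cannot do raises env.MotionError and nothing moves.
- job.hand_in(): hands the job in, once; it reports no verdict.
The state is a dict: "clock": time; "joints": joint angles; "qvel": joint speeds; "joint_efforts": joint torques, N m; "position": TCP position; "ee_rot": TCP orientation; "contact_force": force on the tool from outside, world axes, zero at the start; "ft_torque": the same for the moment, N m; "finger_gap": opening from 0.0 (shut) to 1.0 (fully open).
Only numpy, scipy, OpenCV 4.12 (cv2) and the standard library are available. Lean on these libraries where they do the work, as an engineer would, in place of code of your own. Each camera call takes 0.05 s, during which the arm holds its last target. There are 200 camera calls.

## Task

Two glass specimen tubes have been left lying on the cupboard shelf: put each one in the tray that matches the colour of its stopper, lying flat on the tray's floor. They are glass, so set them down gently rather than dropping them. Leave the yellow-stoppered tube in its tray and the other things on the shelf where they are.

Things in the scene. Friction and masses are not known exactly. Their poses are not given: they have to be found in the camera images.
- tube_red: clear glass tube with a red plastic hexagonal-headed stopper, lying on its side. 100 mm long in all, 24 mm diameter; head 20 mm long, 24 mm across flats. Origin on the tube's axis at mid-length (12 mm above what it lies on); x axis along the tube towards the stopper (head at x = 30 to 50 mm). 30 to 65 g.
- tube_green: clear glass tube with a green plastic hexagonal-headed stopper, lying on its side. 100 mm long in all, 24 mm diameter; head 20 mm long, 24 mm across flats. Origin on the tube's axis at mid-length (12 mm above what it lies on); x axis along the tube towards the stopper (head at x = 30 to 50 mm). 30 to 65 g.
- tube_yellow: clear glass tube with a yellow plastic hexagonal-headed stopper, lying on its side. 100 mm long in all, 24 mm diameter; head 20 mm long, 24 mm across flats. Origin on the tube's axis at mid-length (12 mm above what it lies on); x axis along the tube towards the stopper (head at x = 30 to 50 mm). 30 to 65 g. Already in the yellow tray, where it belongs.
- tray_red: shallow open red plastic tray, fixed to the shelf, 138 mm (its x) by 160 mm (its y) by 24 mm high, walls and floor 4 mm thick (inside 130 by 152 mm, floor 4 mm above the shelf). Origin at the centre of its underside, z up.
- tray_green: shallow open green plastic tray, fixed to the shelf, 138 mm (its x) by 160 mm (its y) by 24 mm high, walls and floor 4 mm thick (inside 130 by 152 mm, floor 4 mm above the shelf). Origin at the centre of its underside, z up.
- tray_yellow: shallow open yellow plastic tray, fixed to the shelf, 138 mm (its x) by 160 mm (its y) by 24 mm high, walls and floor 4 mm thick (inside 130 by 152 mm, floor 4 mm above the shelf). Origin at the centre of its underside, z up.
- rack: blue polypropylene rack, 200 (its x) by 64 by 80 mm, with three clear test tubes standing in it, tops at 128 mm. Loose. Origin at the centre of its underside. A bystander.
- funnel: stubby clear glass funnel standing mouth down, 72 mm across at the foot, 70 mm high. Loose. Origin at the centre of its foot. A bystander.
- stopper: small plain dark-green rubber stopper, 30 mm across, 26 mm high, standing on its wide end; not one of the tubes. Loose. Origin at the centre of its underside. A bystander.
- divider: fixed upright pine shelf divider, 240 mm (its x) by 12 mm by 90 mm high, with a brass knob that stands out 30 mm on its -y side. Origin at the centre of its underside. A bystander.
Things that resemble listed ones, but are neither listed nor needed, are in the scene too. What is shaped like the tube_green but pink is not meant. There is more than one size of the tray_red; the one meant has the size given above.

How it is judged:
At the end, for the whole second after the job is handed in: The red-stoppered tube lies in the red tray and the green-stoppered one in the green tray: tube's middle inside the tray walls and under 24 mm above the tray's underside, axis within about 0.15 rad of level, at rest (under 0.02 m/s); the yellow-stoppered tube is within 30 mm of where it started (x of tube_red in the frame of tray_red between -0.065 and 0.065 m and y of tube_red in the frame of tray_red between -0.076 and 0.076 m and z of tube_red in the frame of tray_red below 0.024 m and angle between tube_red's own x axis and vertical between 1.42 and 1.72 rad and linear speed of each of tube_red, tube_green below 0.02 m/s and x of tube_green in the frame of tray_green between -0.065 and 0.065 m and y of tube_green in the frame of tray_green between -0.076 and 0.076 m and z of tube_green in the frame of tray_green below 0.024 m and angle between tube_green's own x axis and vertical between 1.42 and 1.72 rad and distance of tube_yellow from where it was at the start of the episode below 0.03 m); the robot touches nothing.
It fails at once if the red-stoppered tube is dropped or thrown (moves faster than 0.6 m/s, as after a fall of about 2 cm, while the fingers do not touch it) (linear speed of tube_red above 0.6 m/s and contact force between the fingers and tube_red below 0.02 N).
It fails at once if the green-stoppered tube is dropped or thrown (moves faster than 0.6 m/s, as after a fall of about 2 cm, while the fingers do not touch it) (linear speed of tube_green above 0.6 m/s and contact force between the fingers and tube_green below 0.02 N).
It fails at once if the yellow-stoppered tube, the test tube rack, the funnel or the rubber stopper is moved more than 30 mm (distance of any of tube_yellow, rack, funnel, stopper from where it was at the start of the episode above 0.03 m).
It fails at once if the rack, the funnel or the rubber stopper is tipped over (more than 0.5 rad) (angle between any of rack, funnel, stopper's own z axis and vertical above 0.5 rad).
It also fails if it takes over 54 s, if anything falls off the work surface, if the arm or the gripper's body presses on something with over 40 N, if the wrist force passes 120 N, or if a joint passes its speed limit or range.

## Working session

There is one attempt and no reset: what is moved stays moved. The work goes in short steps, each a Python script; the robot and the scene stay as the last script left them, time stands still between calls to the robot, and variables do not carry over. Pictures are saved under pics/ and viewed, about 8 in all and at most 12, crops included, and the job is handed in when it is done.

```bash
mkdir -p pics; python3 - <<'E'
from bench import env,kinematics,monitor,eyes,job
import cv2
s=monitor.sense();print(s['clock'],s['position'],s['ee_rot'],s['finger_gap'],env.hold_point_z)
for n in ("top","side"):
    g=eyes.grab_frame(n);cv2.imwrite(f"pics/{n}0.png",g["frame"][:,:,::-1]);print(n,g["mtx"].tolist(),g["view"].tolist())
E
```

```text
0.0 [ 0.13484376 -0.50711079  0.23071653] [ 0.43139263  0.56084765 -0.43066476  0.56024832] 1.0004250993784563 0.0187
top [[530.497867164564, 0.0, 314.54782732890686], [0.0, 530.497867164564, 246.890982485242], [0.0, 0.0, 1.0]] [[0.0024202376083147297, -0.9998584507053279, -0.016649955046810504, 0.005299451057793521], [-0.9969815439830872, -0.0011205410548091798, -0.07763082728429484, 0.4840445168192054], [0.07760118173725722, 0.01678758293757614, -0.9968431339243378, 1.308807825315189], [0.0, 0.0, 0.0, 1.0]]
side [[485.6512680361039, 0.0, 319.767950848177], [0.0, 485.6512680361039, 238.67128611591852], [0.0, 0.0, 1.0]] [[-0.43891367821096683, -0.898425241660634, -0.013669975360297218, 0.21410298889241575], [-0.5169616348237294, 0.2649397623956876, -0.8139764065512547, 0.28484697680319393], [0.7349186697857774, -0.3501985257660971, -0.5807370673132164, 0.9732212828794972], [0.0, 0.0, 0.0, 1.0]]
```

View pics/top0.png

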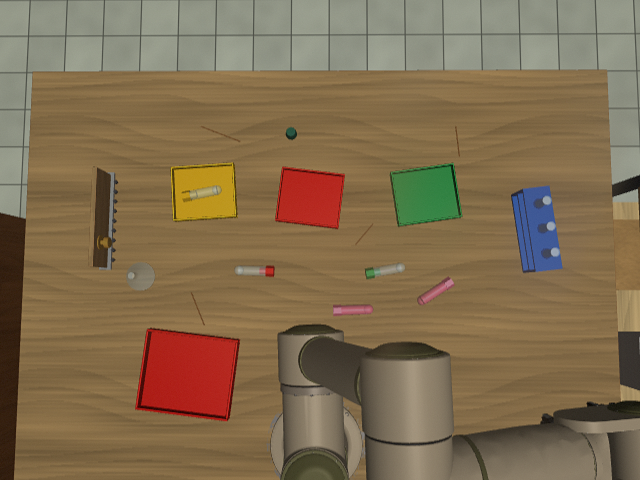

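View pics/side0.png

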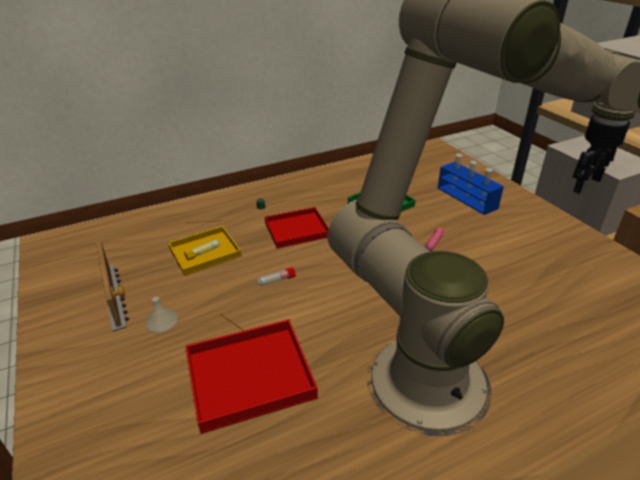

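```bash
cat > h.py <<'E'
from bench import env,kinematics,monitor,eyes,job
import cv2, numpy as np
from scipy.spatial.transform import Rotation as R
def unproj(g,uv,z):
    V=g["view"];C=-V[:3,:3].T@V[:3,3]
    d=np.c_[cv2.undistortPoints(np.float64(uv).reshape(-1,1,2),g["mtx"],None)[:,0],np.ones(len(uv))]@V[:3,:3]
    return (C+d*((z-C[2])/d[:,2])[:,None])[:,:2]
def mask(g,lo,hi,roi):
    m=cv2.inRange(cv2.cvtColor(g["frame"],cv2.COLOR_RGB2HSV),np.array(lo),np.array(hi))
    k=np.zeros_like(m);u0,v0,u1,v1=roi;k[v0:v1,u0:u1]=255
    return m&k
def rect(g,m,z):
    ys,xs=np.nonzero(m);P=unproj(g,np.c_[xs,ys],z)
    c,wh,a=cv2.minAreaRect((P*1000).astype(np.float32));return np.array(c)/1000,wh,a,P
def quat(yaw):  # tool down, jaws open across an axis of heading yaw
    x=np.array([0,0,-1.]);z=np.array([-np.sin(yaw),np.cos(yaw),0])
    return R.from_matrix(np.c_[x,np.cross(z,x),z]).as_quat()
E
cat > meas.py <<'E'
from h import *
g=eyes.grab_frame("top")
for n,roi,hs in (("red",(265,155,355,240),[((0,120,60),(8,255,255)),((172,120,60),(180,255,255))]),("green",(380,155,470,235),[((50,80,30),(85,255,255))])):
    m=sum(mask(g,*h,roi) for h in hs);print("tray",n,rect(g,m,.024)[:3])
for n,roi,hs in (("red",(228,255,285,285),[((0,140,60),(6,255,255)),((174,140,60),(180,255,255))]),("green",(358,255,412,285),[((45,80,30),(90,255,255))])):
    hm=sum(mask(g,*h,roi) for h in hs);hc,wh,a,P=rect(g,hm,.012);hc=P.mean(0)
    bm=mask(g,(0,0,140),(180,70,255),roi)
    bm=cv2.morphologyEx(bm,cv2.MORPH_OPEN,np.ones((3,3)))
    c,wh2,a2,Q=rect(g,bm|hm,.012)
    ax=hc-Q.mean(0);print("tube",n,"head",hc,wh,"all",c,wh2,a2,"yaw",np.arctan2(ax[1],ax[0]),"dist head-ctr",np.linalg.norm(hc-c))
f=np.hstack([g["frame"][250:325,225:325],g["frame"][250:325,345:445]])
cv2.imwrite("pics/crop1.png",cv2.resize(f,None,fx=4,fy=4,interpolation=cv2.INTER_CUBIC)[:,:,::-1])
E
python3 meas.py
```

```text
tray red (array([0.60914166, 0.0189483 ]), (159.83522033691406, 139.73988342285156), 82.9148178100586)
tray green (array([ 0.61706677, -0.27270837]), (138.583740234375, 158.66958618164062), 8.213655471801758)
tube red head [0.42404221 0.11976951] (25.2078914642334, 20.120018005371094) all [0.42368033 0.15697403] (25.09100914001465, 93.2610855102539) 0.09901319444179535 yaw -1.5865328706518071 dist head-ctr 0.037206281896792696
tube green head [ 0.41819056 -0.13237721] (20.5566349029541, 20.60833168029785) all [ 0.42558716 -0.16913638] (20.5566349029541, 95.71862030029297) 11.41299819946289 yaw 1.766314200313929 dist head-ctr 0.037495954458346935
```

View pics/crop1.png

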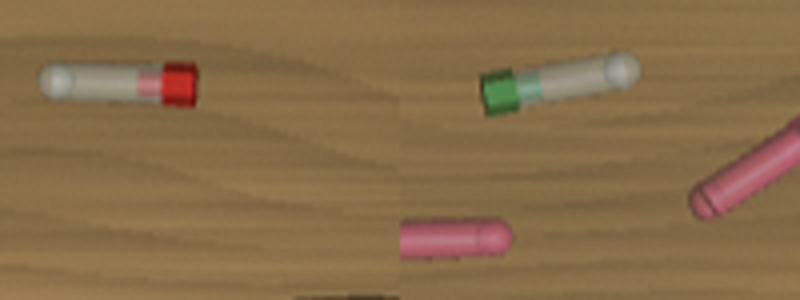

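```bash
cat >> h.py <<'E'
def best(p,yaws):
    q0=np.array(monitor.sense()["joints"]);c=[]
    for y in yaws:
        j=kinematics.ik(p,quat(y))
        if j is not None: c.append((abs(np.array(j)-q0).max(),y,j))
    return min(c,key=lambda t:t[0])
def st(t):
    s=monitor.sense();print(t,"t=%.2f"%s["clock"],np.round(s["position"],4),"gap %.3f"%s["finger_gap"],"F",np.round(s["contact_force"],1),"j6 %.2f"%s["joints"][5])
def pick(c,yaw):
    up=np.r_[c,.15];_,y,j=best(up,(yaw,yaw+np.pi));env.reach(up,quat(y));st("above")
    env.movel(np.r_[c,.05],velocity=.2)
    print("guard",env.movel(np.r_[c,.004],velocity=.06,guard=8));st("down")
    env.close_gripper(40);st("closed");env.movel(np.r_[c,.03],velocity=.05);env.movel(np.r_[c,.13],velocity=.15);st("lifted")
    for n in("top","side"):cv2.imwrite(f"pics/lift{n}_{c[1]:.2f}.png",eyes.grab_frame(n)["frame"][:,:,::-1])
E
python3 - <<'E'
from h import *
pick(np.array([.4243,.1590]),-1.587)
print(best([.609,.019,.13],(-.124,-.124+np.pi)))
a=cv2.imread("pics/lifttop_0.16.png")[130:300,190:390];b=cv2.imread("pics/liftside_0.16.png")[130:300,190:390]
cv2.imwrite("pics/crop2.png",cv2.resize(np.hstack([a,b]),None,fx=2,fy=2))
E
```

```text
above t=2.73 [0.4246 0.1585 0.1501] gap 1.001 F [-0.9  0.4  0.3] j6 0.12
guard False
down t=4.30 [0.4245 0.159  0.0042] gap 0.999 F [-0.2 -0.6  0. ] j6 0.12
closed t=4.89 [0.4245 0.159  0.0043] gap 0.264 F [-0.3 -0.7  5.7] j6 0.12
lifted t=6.38 [0.4238 0.1589 0.1292] gap 0.266 F [-0.5  0.5  0.2] j6 0.12
(np.float64(1.4187706676953329), 3.017592653589793, array([-1.60865834e-01,  5.85323298e-01,  1.36034573e+00, -4.44089210e-16,
        1.19592362e+00,  1.53393049e+00]))
```

View pics/crop2.png

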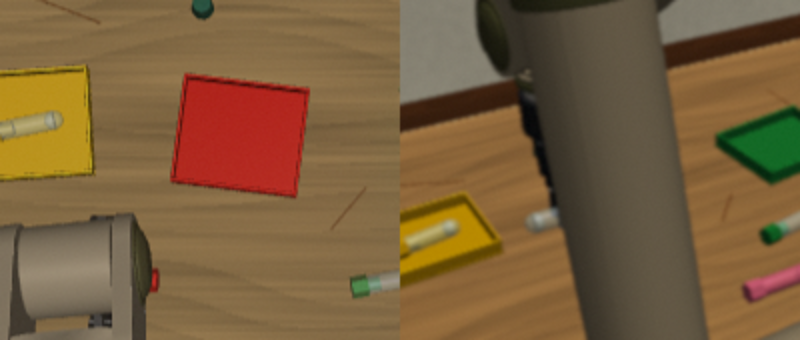

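The crop shows the tube lifted in the jaws, with the red head at about (155,280) in the top view and the round end at about (540,218) in the side view. The arm hides the rest, so I will check the tilt over the tray.

```bash
python3 - <<'E'
from h import *
p=np.array([.609,.019]);_,y,j=best(np.r_[p,.12],(-.124,-.124+np.pi));env.reach(np.r_[p,.12],quat(y));st("over")
env.movel(np.r_[p,.06],velocity=.1);env.hold(.2);st("low")
a=eyes.grab_frame("side")["frame"][150:310,180:380];b=eyes.grab_frame("top")["frame"][130:290,210:410]
cv2.imwrite("pics/crop3.png",cv2.resize(np.hstack([a,b]),None,fx=2,fy=2,interpolation=cv2.INTER_CUBIC)[:,:,::-1])
E
```

```text
over t=7.75 [0.6087 0.0194 0.1198] gap 0.262 F [ 0.4 -0.1 -0.1] j6 1.53
low t=8.70 [0.6093 0.019  0.0607] gap 0.264 F [-0.7 -0.1 -0.8] j6 1.53
```

View pics/crop3.png

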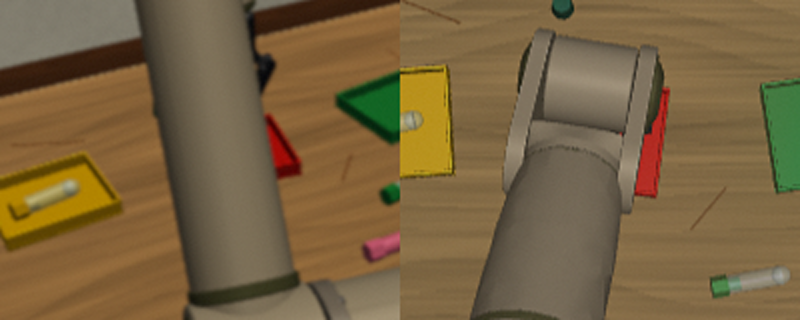

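The arm hides the tube in both views (tray edge at about (655,150)). I'll make a guarded, slow descent; early contact would show a tilt.

```bash
python3 - <<'E'
from h import *
p=np.array([.609,.019])
env.movel(np.r_[p,.02],velocity=.06);print(env.movel(np.r_[p,.0085],velocity=.02,guard=4));env.hold(.2);st("set")
E
```

```text
True
set t=10.40 [0.6088 0.019  0.0083] gap 0.262 F [ 0.5 -0.4  5.9] j6 1.53
```

```bash
cat >> h.py <<'E'
def pic(n,box,k):
    g=eyes.grab_frame("top");u0,v0,u1,v1=box
    cv2.imwrite(n,cv2.resize(g["frame"][v0:v1,u0:u1],None,fx=k,fy=k,interpolation=cv2.INTER_CUBIC)[:,:,::-1])
E
python3 - <<'E'
from h import *
p=np.array([.609,.019])
env.release();st("released");env.movel(np.r_[p,.05],velocity=.06);env.movel(np.r_[p,.15],velocity=.2)
pick(np.array([.4260,-.1710]),1.766)
pic("pics/crop4.png",(220,140,480,300),3)
print(best([.617,-.273,.12],(.143,.143+np.pi)))
E
```

```text
released t=11.03 [0.6083 0.0191 0.0077] gap 0.998 F [-0.8 -0.1  0.2] j6 1.53
above t=13.57 [ 0.4265 -0.1707  0.1497] gap 1.002 F [ 0.5  0.1 -0.3] j6 2.31
guard False
down t=15.13 [ 0.4262 -0.1711  0.0042] gap 1.000 F [-0.2  0.1 -0.7] j6 2.31
closed t=15.72 [ 0.4261 -0.171   0.0043] gap 0.258 F [-0.5  1.5  5. ] j6 2.31
lifted t=17.21 [ 0.4256 -0.1707  0.1291] gap 0.261 F [ 0.5  0.4 -1. ] j6 2.31
(np.float64(1.470545485878469), 3.284592653589793, array([-0.58980748,  0.73669257,  1.12424811,  0.        ,  1.28065197,
        0.83798885]))
```

View pics/crop4.png

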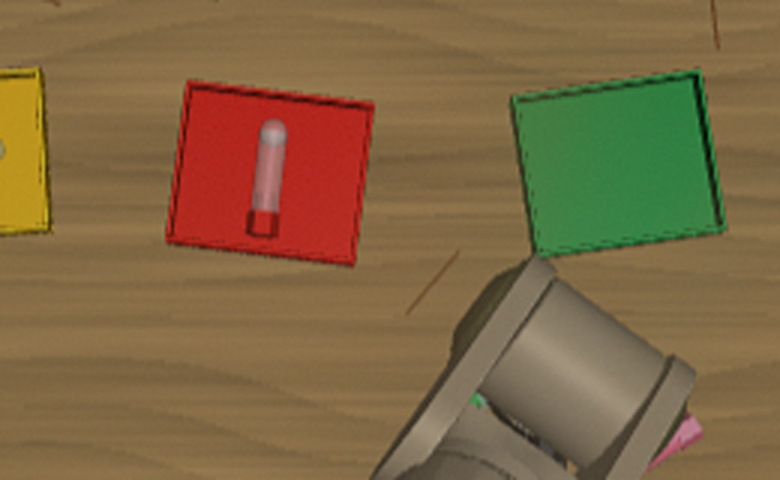

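The red tube lies flat in the middle of the small red tray (head at about (263,223), round end at about (273,132)). The green tube is in the jaws. Next is the green tray.

```bash
python3 - <<'E'
from h import *
p=np.array([.617,-.273]);_,y,j=best(np.r_[p,.12],(.143,.143+np.pi));env.reach(np.r_[p,.12],quat(y));st("over")
env.movel(np.r_[p,.02],velocity=.1);print(env.movel(np.r_[p,.0085],velocity=.02,guard=4));env.hold(.2);st("set")
if monitor.sense()["position"][2]<.011:
    env.release();st("released");env.movel(np.r_[p,.05],velocity=.06);env.movel(np.r_[p,.2],velocity=.2)
    env.set_joints([-1.534,.313,1.498,0,1.331,-.223]);st("home")
    pic("pics/final.png",(80,110,600,330),1.5)
E
```

```text
over t=18.68 [ 0.6167 -0.2729  0.1199] gap 0.265 F [ 0.4  0.2 -0. ] j6 0.84
True
set t=20.61 [ 0.6168 -0.2729  0.0083] gap 0.268 F [-1.1  0.2  5.5] j6 0.84
released t=21.24 [ 0.6164 -0.2726  0.0076] gap 0.999 F [-0.1  0.5  0.2] j6 0.84
home t=24.94 [ 0.1357 -0.5072  0.2311] gap 0.997 F [-0.4  0.4 -0.5] j6 -0.22
```

View pics/final.png

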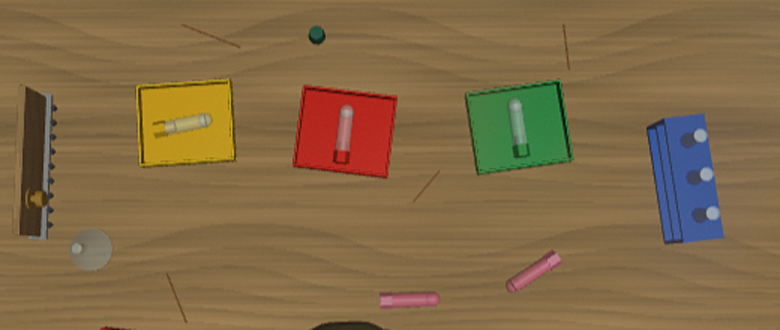

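Both tubes lie in the middle of their trays: red at about (343,133), green at about (518,128). The yellow tube, rack, funnel, stopper and pink tubes look unmoved, and the arm is back at its start pose, clear of everything.

```bash
python3 -c "
from h import *
env.hold(.5);job.hand_in();st('done')"
```

```text
the job is handed in; nothing more can be done
the job is handed in; nothing more can be done
```

I put the red-stoppered tube in the red tray of the given size and the green-stoppered tube in the green tray. Then I moved the arm back to its start pose and handed the job in at about 25.5 s of the 54 s allowed.

**How they were set down:** each tube was gripped at mid-length with 40 N and lowered slowly until it touched. Both touched at the expected height (tool at 8.3 mm, peak contact force about 6 N) before I opened the fingers.

**Last checks:** the final top picture shows both tubes lying near the centre of their trays. By eye, the yellow-stoppered tube, rack, funnel, rubber stopper and pink tubes had not moved, though I did not measure them.

**Not seen directly:** the arm hid the tubes from both cameras while they were held, so I judged that they were level from the contact height and the final top view. No check failed or disagreed.

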